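Lock the burr carrier of a coffee grinder with a hex key

TASK

The burr carrier of the coffee grinder has just been refitted and its lock bolt is still loose: take the larger, thicker of the two T-handled hex keys from the wooden stand and feel it into the bolt's hex socket, hidden at the bottom of the round hole in the middle of the grinder's top, pressing only lightly and turning the key until it drops in fully. Then turn the bolt clockwise (seen from above) to its stop without forcing it, draw the key out and stand it back in a hole of the stand, right down on its shoulder. Leave the thin key in the stand and do not shift the coffee jar or the mug.

Things in the scene. Friction and masses are not known exactly. Their poses are not given: they have to be found in the camera images.
- hex_key: The thicker T-handled hex key (black bar handle, steel shaft), about 0.22 kg, upright in one of the stand's two holes. Origin on its axis at the underside of its round shoulder (26 mm across, 6 mm thick), which rests on the stand's top; z up, x along the handle bar. Below the origin a hexagonal shaft, 12 mm across flats, 13.9 across corners, 62 mm long with its 2 mm round end.
- hex_key_handle (a point): Centre of the thicker key's handle bar, 30 mm above the key's origin; x along the bar. The bar is 70 mm long (x), 14 mm wide (y), 24 mm tall, with flat upright sides; a neck 12 mm thick and 12 mm tall joins it to the shoulder below.
- hex_key_tip (a point): Centre of the lower end of the thicker key's shaft, 62 mm below its origin. Two flats of the hexagon face along the key's x.
- thin_key: The thinner T-handled hex key in the stand's other hole: shaft 8 mm across flats, 52 mm long, handle bar 44 mm long, otherwise built as the thick one, same frame. Not needed: too thin for the bolt.
- key_stand: Fixed wooden stand for the two keys, 62 x 138 x 75 mm; origin at the centre of its underside, y along its length. Two upright round holes in its top, 18 mm wide, 68 mm deep, at y = +35 and -35 mm. It stands to the left or the right of the grinder; which key is in which hole varies.
- stand_hole0 (a point): Centre of the mouth of the stand's hole at y = +35 mm, in its top face, 75 mm above the worktop.
- stand_hole1 (a point): Centre of the mouth of the stand's hole at y = -35 mm, in its top face, 75 mm above the worktop.
- grinder: Fixed coffee grinder, its bean hopper taken off, 172 x 126 mm, 145 mm tall: a round metal head 112 mm across on a motor housing, on it a black collar 92 mm across, 137 mm high, and in its middle a dark boss 35 mm across with the bolt's hole. Origin at the underside, straight below that hole; chute and grounds bin face -x.
- bore_mouth (a point): Centre of the rim of the upright hole in the grinder's boss, 145 mm above the worktop. Countersunk mouth 24 mm wide, 8 mm deep, then 14.8 mm wide. 22 mm below the rim is the bolt's flat head with its hex socket, 12.5 mm across flats, 13 mm deep, at an unknown angle: turned wrong the key stands with its tip about 24 mm below the rim; within 5 degrees of a fit (every 60) it drops to 35 mm.
- lock_bolt (a joint): Turn of the lock bolt in rad, clockwise seen from above counts up: at the start 0 to 0.25 (loose), 1.2 is its hard stop (locked). It turns only with the key in its socket, against a steady friction of about 0.06 N m, and stays where it is left. The reading does not tell the angle of the hexagon.
- coffee_jar: Bystander: coffee jar with a red lid, 67 mm across, 110 mm tall; origin at its underside.
- heart_mug: Bystander: mug, 73 mm across, 88 mm tall; origin at its underside.
There are look-alikes about, which are no part of the job. What is shaped like the hex_key but green or orange is not meant.

How it is judged (in metres and radians):
On the way, in this order (a step that is already met when the one before it is completed fails the run):
1. The thicker key is seated in the bolt's socket: its tip at least 30 mm below the rim of the hole (z of hex_key_tip in the frame of bore_mouth below -0.03 m and horizontal distance between hex_key_tip and bore_mouth below 0.004 m), for 0.2 s.
2. With the key still seated, the bolt is turned clockwise to its stop (joint above 1.14 rad) (z of hex_key_tip in the frame of bore_mouth below -0.028 m and horizontal distance between hex_key_tip and bore_mouth below 0.004 m and value of joint lock_bolt above 1.14 rad), for 0.2 s.
At the end, for the whole second after the job is handed in: The bolt is at its stop (joint above 1.14 of 1.2 rad); the thicker key stands upright (within 0.12 rad) and still in a hole of the stand, its shoulder within 5 mm of the stand's top and within 6 mm of the hole's centre (value of joint lock_bolt above 1.14 rad and ((horizontal distance between hex_key and stand_hole0 below 0.006 m and z of hex_key in the frame of stand_hole0 below 0.005 m) or (horizontal distance between hex_key and stand_hole1 below 0.006 m and z of hex_key in the frame of stand_hole1 below 0.005 m)) and angle between hex_key's own z axis and vertical below 0.12 rad and linear speed of hex_key below 0.02 m/s); the robot touches nothing.
It fails at once if The thicker key is pressed on the grinder or the bolt with more than 40 N (all their contacts added) while its tip is less than 29 mm below the rim of the hole (before it has dropped in) (contact force between hex_key and grinder above 40 N and z of hex_key_tip in the frame of bore_mouth above -0.029 m).
It fails at once if The thicker key is forced in the bolt's socket: more than 80 N, all their contacts added (about 0.25 N m when turning) (contact force between hex_key and grinder above 80 N).
It fails at once if The thin key is taken out or knocked out of place (moved more than 20 mm) (distance of thin_key from where it was at the start of the episode above 0.02 m).
It fails at once if The coffee jar or the mug is shifted by more than 20 mm (distance of any of coffee_jar, heart_mug from where it was at the start of the episode above 0.02 m).
It also fails if it takes over 69 s, if anything falls off the work surface, if the arm or the gripper's body presses on something with over 40 N, if the wrist force passes 120 N, or if a joint passes its speed limit or range.

ROBOT

A 6-joint arm with a two-finger parallel gripper is mounted at the origin on a cart in front of the work surface, level with it; the furniture and walls round the work are solid. World frame = base frame: x ahead of the robot, y to its left, z up, the work surface at z = 0. Lengths are in m, angles in degrees, forces in N, time in s.
With the tool pointing down it reaches from about 0.25 to 0.725 m from the base axis. Payload 9.7 kg.
Tool frame: the origin (TCP) lies at the centre of the arm's flange, where the gripper is bolted on; the fingertips stand 173 mm ahead of it and the grasp point (between the pads) lies 155 mm ahead of it; z points along the fingers, y is the line along which they close (so a half turn about z gives the same grasp; the last joint's range is limited). The gripper opens to 85 mm and grips with 20 to 120 N. Pads are 22 mm wide; open, the fingers measure 114 mm over their backs; the gripper's body (76 mm by 85 mm) begins 54 mm behind the grasp point. The pads swing forward as they close: fully open they stand 13 mm farther back than shut.
Start: joints at [-68.984, 4.979, 10.078, 95.1, 0, 90], TCP at [0.197, -0.513, 0.405] pointing down, gripper open.
Joint ranges: [-179.16, 179.16], [-48.56, 103.87], [-65.8, 70.77], [-126.05, 130.52], [-82.76, 87.17], [-180, 180]. Speed limits (degrees/s): [127.2, 127.2, 147.25, 180, 180, 180].

INTERFACE

Orientations are given as [roll, pitch, yaw] about the fixed x, y, z axes, in that order (R = Rz(yaw) Ry(pitch) Rx(roll)).
In Python, from workcell import monitor, camera, get_calibration, bot gives the robot as it stands.
- The arm moves only by the tool carry_out, never from a script. Its argument "targets" is text: rows parted by semicolons, each of 7 numbers parted by spaces: the shift along the tool's x, y, z in units of 0.04 m (1.0 is 0.04 m), then the turn, a rotation vector about the tool's x, y, z in units of 0.1 rad (1.0 is 0.1 rad), then the opening, from -1 (shut) to 1 (fully open), so that 0 is half open. A call has exactly 8 rows; each row shifts and turns the commanded pose from where the row before left it, along the tool's axes as they then stand; what a row does not reach is not made up. A row lasts 1/12 s, in which the tool goes at most 41.7 mm and 7.16 degrees, less where a joint would pass 70% of its speed; a pose out of reach is approached as far as the arm can. A call with a number of a shift or a turn outside -1 to 1 is refused whole. A call with a gripper value outside its range is refused whole. The fingers move at their own pace and stop on an object; "newtons" is the grip in N (left out, the last holds). Time passes only in rows, so rows that do not move let the fingers close, or fill a call up. It gives the time, the measured TCP pose, the force, the opening and the grip force at its end, in the units of the state.
- monitor.get_obs(): the state, without advancing time (a new reading comes with each control period).
- camera(name): name is "side" or "top" or "wrist"; returns the picture (400x640x3 uint8, red, green, blue); there is no depth.
- get_calibration(name): a dict with "fx", "fy", "cx", "cy" (pixels), "D" ([k1, k2, p1, p2, k3] as OpenCV has them; the pictures are not rectified), "view" (4x4, takes a point from world to camera coordinates). Camera axes: x right, y down, z forward; pixel columns grow to the right and rows downward; lengths in m; the calibration is good to about 2 mm. A picture is of the moment at which its call begins: read the wrist's pose just before it. get_calibration takes no time and is no camera call; for the wrist camera it gives the pose at the moment of the call.
- bot.job_done(): hands the job in; it is judged then, once.
The state is a dict: "time": time; "q": joint angles; "qd": joint speeds; "joint_efforts": joint torques, N m; "ee_pos": TCP position; "tcp_rot": TCP orientation; "wrist_force": force on the tool from outside, world axes, zero at the start; "torque": the same for the moment, N m; "opening": finger opening in m; "grasp_force": force on a finger pad.
Only numpy, scipy, OpenCV 4.12 (cv2) and the standard library are available. Lean on these libraries where they do the work, as an engineer would, in place of code of your own. Each camera call takes 0.05 s, during which the arm holds its last target. There are 200 camera calls.

## Working session

There is one attempt and no reset: what is moved stays moved. The work goes in short steps, Python scripts to look and compute and a tool call to move; the robot and the scene stay as the last step left them, time stands still between calls to the robot, and variables do not carry over. Pictures are saved under pics/ and viewed, at most 14 in all, crops included, and the job is handed in when it is done.

Besides the shell and the picture viewer there is one more tool, called after "Request:" as a command line: name --argument value ..., lists and objects as JSON in quotes. carry_out: Moves the arm, as the interface text tells. Shifts and turns lie within -1 to 1; 1 stands for 0.04 m of shift or 0.1 rad of turn. Its arguments: {"type":"object","properties":{"targets":{"type":"string"},"newtons":{"type":"number"}},"required":["targets"]}

```bash
mkdir -p pics; ls
cat > h.py <<'E'
import numpy as np, cv2
from workcell import monitor, camera, get_calibration, bot
def K(c): return np.array([[c['fx'],0,c['cx']],[0,c['fy'],c['cy']],[0,0,1.]])
def ray(c,px):
    u=cv2.undistortPoints(np.array([[px]],float),K(c),np.array(c['D'],float))[0,0]
    V=np.array(c['view']); R=V[:3,:3]; return -R.T@V[:3,3], R.T@np.array([u[0],u[1],1])
def atz(c,px,z):
    o,d=ray(c,px); return o+d*(z-o[2])/d[2]
def proj(c,p):
    V=np.array(c['view']); q,_=cv2.projectPoints(np.array(p,float).reshape(-1,1,3),cv2.Rodrigues(V[:3,:3])[0],V[:3,3],K(c),np.array(c['D'],float)); return q[:,0]
def save(n,im): cv2.imwrite('pics/'+n,im[:,:,::-1])
E
python3 - <<'E'
from h import *
print(monitor.get_obs())
a=camera('top');b=camera('side')
np.savez('first.npz',a=a,b=b); save('top.png',a);save('side.png',b)
for n in('top','side'):print(get_calibration(n))
E
```

```text
pics
{'time': 0.0, 'q': array([-6.89837693e+01,  5.01079882e+00,  1.00345921e+01,  9.50999284e+01,
       -1.15725411e-03,  8.99999181e+01]), 'qd': array([ 0.0791654 , -0.06353871, -0.049592  ,  0.10052805, -0.06911073,
       -0.12120911]), 'joint_efforts': array([ 9.55036558e-04, -5.20384741e+01,  4.64808083e+01,  1.62505038e-02,
        1.43332250e-05, -1.57939445e-05]), 'ee_pos': array([ 0.19724525, -0.51341297,  0.40398705]), 'tcp_rot': array([-1.79923865e+02,  1.15714429e-03,  2.10163141e+01]), 'wrist_force': array([1.33249172, 0.28494145, 0.79955018]), 'torque': array([ 0.00075802, -0.01090133, -0.02160122]), 'grasp_force': 0.0, 'opening': 0.08522869611454446}
{'fx': 361.7567602916771, 'fy': 361.7567602916771, 'cx': 320.2067050452144, 'cy': 200.75732570597842, 'D': array([-0.01252556,  0.        ,  0.        ,  0.        ,  0.        ]), 'view': array([[-0.00847809, -0.99994666, -0.00589981,  0.09180699],
       [-0.99923715,  0.00869671, -0.03807212,  0.5680285 ],
       [ 0.0381214 ,  0.00557253, -0.99925758,  0.95799313],
       [ 0.        ,  0.        ,  0.        ,  1.        ]])}
{'fx': 413.23606391934476, 'fy': 413.23606391934476, 'cx': 321.9123975592847, 'cy': 202.74045903375796, 'D': array([-0.04135035,  0.        ,  0.        ,  0.        ,  0.        ]), 'view': array([[-0.80940311, -0.58720464, -0.00757088,  0.50787506],
       [-0.32740221,  0.46191885, -0.82428076,  0.24084098],
       [ 0.48751862, -0.66469669, -0.56613065,  0.76070166],
       [ 0.        ,  0.        ,  0.        ,  1.        ]])}
```

View pics/top.png

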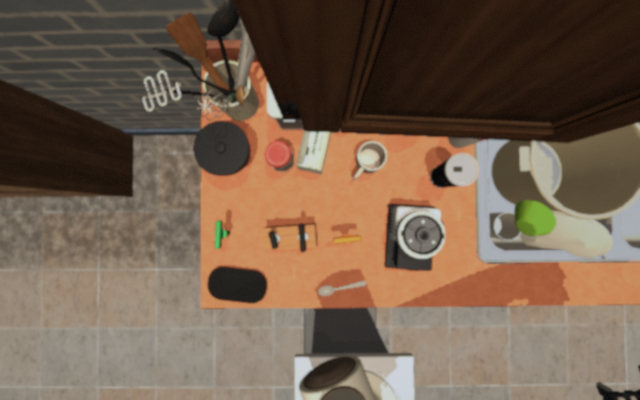

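View pics/side.png

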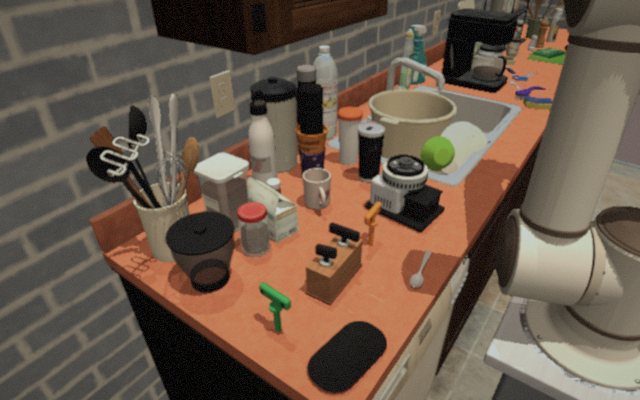

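Candidates in the top view: a long black bar at (303,237), a short black bar at (274,240), a green T at (220,234) and an orange T at (346,239). By the description, the long black bar is the thick key. I'll check that in a close crop.

Run:
```python
from h import *
f=np.load('first.npz')
c=cv2.resize(f['a'][210:270,258:328],None,fx=8,fy=8,interpolation=cv2.INTER_CUBIC)
d=cv2.resize(f['b'][215:305,300:370],None,fx=5,fy=5,interpolation=cv2.INTER_CUBIC)[:480]
e=np.zeros((480,d.shape[1],3),np.uint8); e[:d.shape[0]]=d[:480]
im=np.hstack([c[:480],e])[:, :800]; print(im.shape); save('crop1.png',im)
c=cv2.resize(f['a'][195:280,380:460],None,fx=7,fy=7,interpolation=cv2.INTER_CUBIC); save('crop2.png',c)
```

```text
(480, 800, 3)
```

View pics/crop1.png

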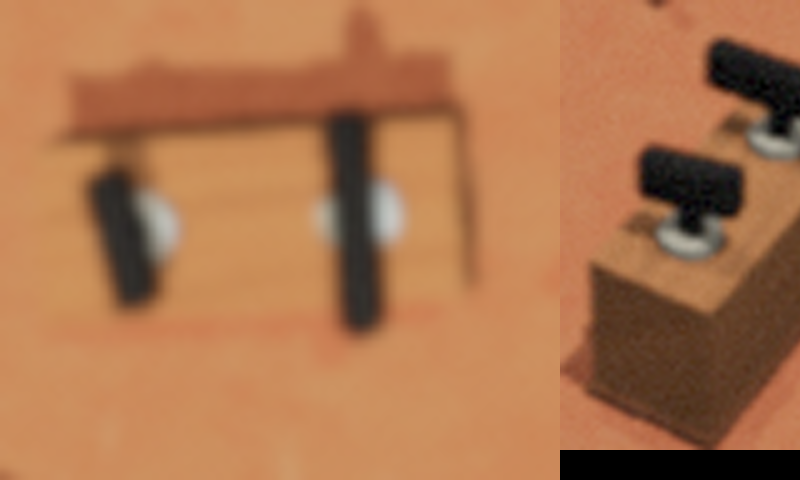

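View pics/crop2.png

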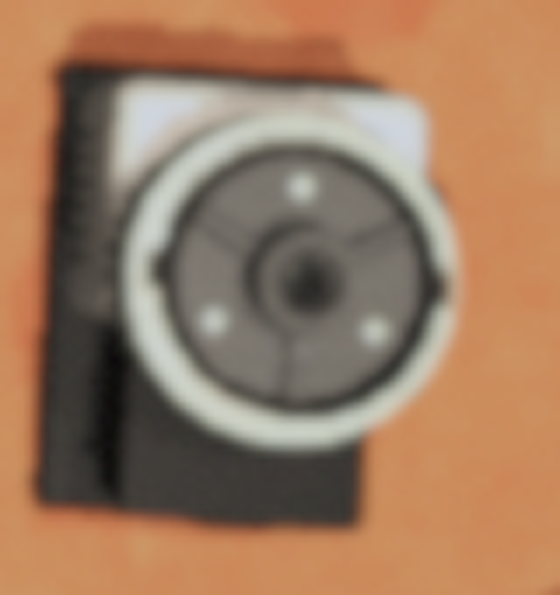

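The crop confirms it: the long black bar, crop centre (354,222), which is top image (302,237), with the wider shoulder, is the thick key. The shorter bar at (274,240) is the thin one. The bore shows in crop 2 at (311,283), which is top image (424,235).

Run:
```python
from h import *
c=get_calibration('top')
f=lambda u,v:((u+.5)/8-.5+258,(v+.5)/8-.5+210)
for n,p,z in(('e1',f(348,115),.117),('e2',f(361,330),.117),('mid',f(354,222),.117),('bore',((311.5)/7-.5+380,(283.5)/7-.5+195),.145),('thin',f(123,238),.117)):
    print(n,p,atz(c,p,z))
print(proj(get_calibration('side'),[atz(c,f(354,222),.117)]))
w=get_calibration('wrist'); V=np.array(w['view']); o=monitor.get_obs()
from scipy.spatial.transform import Rotation as R
T=np.eye(4);T[:3,:3]=R.from_euler('xyz',o['tcp_rot'],degrees=True).as_matrix();T[:3,3]=o['ee_pos']
print(np.round(V@T,3),w['fx'],w['cx'],w['cy'],w['D']); print(np.round(T,3))
```

```text
e1 (301.0625, 223.9375) [0.50992309 0.13238234 0.117     ]
e2 (302.6875, 250.8125) [0.44617325 0.12894253 0.117     ]
mid (301.8125, 237.3125) [0.47815657 0.13080705 0.117     ]
bore (424.0, 235.0) [ 0.48283879 -0.1517525   0.145     ]
thin (272.9375, 239.3125) [0.47395396 0.19955567 0.117     ]
[[343.1224995  226.46462951]]
[[-0.     1.    -0.001 -0.   ]
 [-0.951 -0.    -0.308  0.084]
 [-0.308  0.001  0.951 -0.005]
 [ 0.     0.     0.     1.   ]] 279.4107204610982 323.5307165984865 200.69822395765496 [-0.00058002  0.          0.          0.          0.        ]
[[ 0.933  0.359 -0.     0.197]
 [ 0.359 -0.933  0.001 -0.513]
 [ 0.    -0.001 -1.     0.404]
 [ 0.     0.     0.     1.   ]]
```

Request:
carry_out --targets "0.6 -0.7 0 0 0 0 0;0.6 -0.7 0 0 0 0 0;0.6 -0.7 0 0 0 0 0;0.6 -0.7 0 0 0 0 0;0.6 -0.7 0 0 0 0 0;0.6 -0.7 0 0 0 0 0;0.6 -0.7 0 0 0 0 0;0.6 -0.7 0 0 0 0 0" --newtons 40

```text
time: 0.77
ee_pos: [0.2961, -0.2338, 0.4045]
tcp_rot: [-180.0, 0.0, 21.0]
wrist_force: [1.0, 0.9, -0.1]
opening: 0.043
grasp_force: 0.0
```

Run:
```python
from h import *
o=monitor.get_obs()
for k in('time','q','ee_pos','tcp_rot','wrist_force','opening'):print(k,np.round(o[k],3))
```

```text
time 0.767
q [-3.82970e+01 -1.84160e+01 -1.11110e+01  9.73080e+01  2.00000e-03
  1.20724e+02]
ee_pos [ 0.296 -0.234  0.404]
tcp_rot [-179.996    0.      20.98 ]
wrist_force [ 1.011  0.919 -0.057]
opening 0.043
```

```bash
cat >> h.py <<'E'
from scipy.spatial.transform import Rotation as Ro
def rows(goal,n=8,turn=0.0,op=0):
    """straight line to goal in n rows (assumes tool down), turn = total deg about tool z (cw+)"""
    o=monitor.get_obs(); yaw=np.radians(o['tcp_rot'][2]); d=np.array(goal)-o['ee_pos']; t=np.radians(turn)/n
    for i in range(n):
        a=yaw-t*i; s=d/n/.04
        print(f"{np.cos(a)*s[0]+np.sin(a)*s[1]:.2f} {np.sin(a)*s[0]-np.cos(a)*s[1]:.2f} {-s[2]:.2f} 0 0 {t/.1:.2f} {op}",end=';')
    print()
def st():
    o=monitor.get_obs()
    for k in('time','q','ee_pos','tcp_rot','wrist_force','torque','opening','grasp_force'):print(k,np.round(o[k],4))
    return o
E
python3 -c "
from h import *
rows([.483,-.152,.4],8,-45.8)"
```

```text
0.64 -0.03 0.01 0 0 -1.00 0;0.64 0.03 0.01 0 0 -1.00 0;0.63 0.10 0.01 0 0 -1.00 0;0.62 0.16 0.01 0 0 -1.00 0;0.60 0.22 0.01 0 0 -1.00 0;0.57 0.28 0.01 0 0 -1.00 0;0.54 0.33 0.01 0 0 -1.00 0;0.51 0.39 0.01 0 0 -1.00 0;
```

Request:
carry_out --targets "0.64 -0.03 0 0 0 -1 0;0.64 0.03 0 0 0 -1 0;0.63 0.1 0 0 0 -1 0;0.62 0.16 0 0 0 -1 0;0.6 0.22 0 0 0 -1 0;0.57 0.28 0 0 0 -1 0;0.54 0.33 0 0 0 -1 0;0.51 0.39 0 0 0 -1 0"

```text
time: 1.43
ee_pos: [0.4842, -0.1524, 0.4043]
tcp_rot: [-180.0, 0.0, 67.1]
wrist_force: [0.2, -0.3, 0.6]
opening: 0.0427
grasp_force: 0.0
```

Request:
carry_out --targets "0 0 0 0 0 -1 0;0 0 0 0 0 -1 0;0 0 0 0 0 -1 0;0 0 0 0 0 -1 0;0 0 0 0 0 -1 0;0 0 0 0 0 -1 0;0 0 0 0 0 -1 0;0 0 0 0 0 -1 0"

```text
time: 2.1
ee_pos: [0.4832, -0.1532, 0.4043]
tcp_rot: [-180.0, -0.0, 113.0]
wrist_force: [-0.6, -0.0, -0.4]
opening: 0.0426
grasp_force: 0.0
```

Request:
carry_out --targets "0 0 0 0 0 -1 0;0 0 0 0 0 -1 0;0 0 0 0 0 -1 0;0 0 0 0 0 -1 0;0 0 0 0 0 -1 0;0 0 0 0 0 -1 0;0 0 0 0 0 -1 0;0 0 0 0 0 -1 0"

```text
time: 2.77
ee_pos: [0.4832, -0.1532, 0.4044]
tcp_rot: [-180.0, -0.0, 158.8]
wrist_force: [-0.3, -0.3, 0.6]
opening: 0.0426
grasp_force: 0.0
```

Run:
```python
from h import *
o=st(); c=get_calibration('wrist'); im=camera('wrist'); np.savez('w1.npz',im=im,view=c['view'])
p=proj(c,[[.483,-.152,.145]])[0]; print(p)
x,y=int(p[0]),int(p[1]); r=cv2.resize(im[max(y-60,0):y+60,x-80:x+80],None,fx=5,fy=5,interpolation=cv2.INTER_CUBIC); save('w1.png',r); print(x-80,max(y-60,0))
rows([.478,.131,.40],8,-28)
```

```text
time 2.7667
q [-1.75915e+01 -9.26600e-01  3.96500e+00  9.49308e+01  3.00000e-04
  3.60280e+00]
ee_pos [ 0.4832 -0.1532  0.4044]
tcp_rot [-1.799979e+02 -3.910000e-02  1.588057e+02]
wrist_force [-0.2722 -0.3274  0.5861]
torque [-0.0003  0.0128  0.0361]
opening 0.0426
grasp_force 0.0
[325.27838785 205.85800798]
245 145
0.33 0.82 0.01 0 0 -0.61 0;0.28 0.84 0.01 0 0 -0.61 0;0.23 0.86 0.01 0 0 -0.61 0;0.17 0.87 0.01 0 0 -0.61 0;0.12 0.88 0.01 0 0 -0.61 0;0.07 0.89 0.01 0 0 -0.61 0;0.01 0.89 0.01 0 0 -0.61 0;-0.04 0.89 0.01 0 0 -0.61 0;
```

View pics/w1.png

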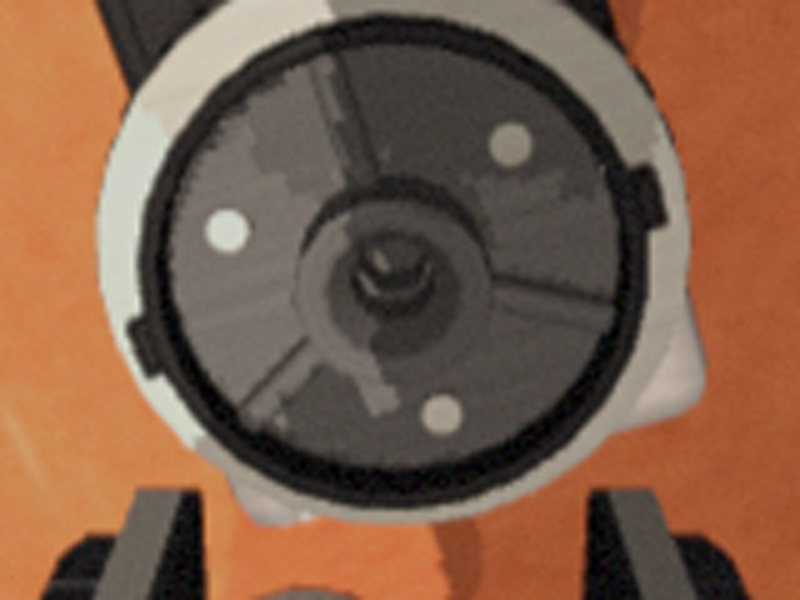

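Run:
```python
from h import *
c=get_calibration('wrist'); c['view']=np.load('w1.npz')['view']
print(atz(c,(323.6,203.4),.145))
```

```text
[ 0.48039133 -0.15254277  0.145     ]
```

Request:
carry_out --targets "0.33 0.82 0 0 0 -0.61 0;0.28 0.84 0 0 0 -0.61 0;0.23 0.86 0 0 0 -0.61 0;0.17 0.87 0 0 0 -0.61 0;0.12 0.88 0 0 0 -0.61 0;0.07 0.89 0 0 0 -0.61 0;0.01 0.89 0 0 0 -0.61 0;-0.04 0.89 0 0 0 -0.61 0"

```text
time: 3.48
ee_pos: [0.481, 0.1329, 0.4046]
tcp_rot: [-180.0, -0.0, -173.5]
wrist_force: [0.6, 0.0, -0.2]
opening: 0.0429
grasp_force: 0.0
```

Run:
```python
from h import *
o=st(); c=get_calibration('wrist'); im=camera('wrist'); np.savez('w2.npz',im=im,view=c['view'])
p=proj(c,[[.478,.131,.105]])[0]; print(p)
x,y=int(p[0]),int(p[1]); y0=max(y-60,0); r=cv2.resize(im[y0:y0+120,x-80:x+80],None,fx=5,fy=5,interpolation=cv2.INTER_CUBIC); save('w2.png',r); print(x-80,y0)
```

```text
time 3.4833
q [ 1.54398e+01 -2.00690e+00  2.93040e+00  9.49444e+01 -9.00000e-04
  8.93130e+00]
ee_pos [0.481  0.1329 0.4046]
tcp_rot [-1.799980e+02 -7.000000e-03 -1.734915e+02]
wrist_force [ 0.642   0.0017 -0.2091]
torque [ 0.0122 -0.0137  0.0245]
opening 0.0429
grasp_force 0.0
[322.49672627 190.32490086]
242 130
```

View pics/w2.png

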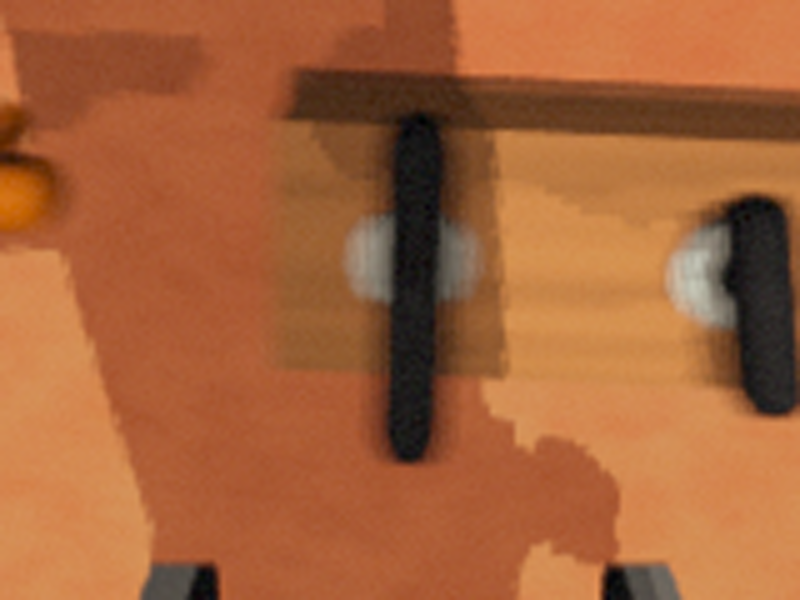

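Run:
```python
from h import *
c=get_calibration('wrist'); c['view']=np.load('w2.npz')['view']
f=lambda u,v:((u+.5)/5-.5+242,(v+.5)/5-.5+130)
a=atz(c,f(420,118),.117);b=atz(c,f(409,460),.117); m=(a+b)/2; print(a,b,m,np.linalg.norm(a-b),np.degrees(np.arctan2(*(a-b)[1::-1])))
print('shoulder',atz(c,f(412,260),.081)); 
for e in((278,120),(278,370),(500,378)):print(atz(c,f(*e),.075))
m[2]=.262; rows(m,8,-3.5)
```

```text
[0.43929176 0.12953852 0.117     ] [0.50641321 0.13516135 0.117     ] [0.47285248 0.13234994 0.117     ] 0.0673565593621356 -175.2114580201189
shoulder [0.47487184 0.13216508 0.081     ]
[0.44915202 0.10050749 0.075     ]
[0.50508706 0.10525418 0.075     ]
[0.50129024 0.15517875 0.075     ]
0.03 -0.01 0.44 0 0 -0.08 0;0.03 -0.01 0.44 0 0 -0.08 0;0.03 -0.01 0.44 0 0 -0.08 0;0.03 -0.01 0.44 0 0 -0.08 0;0.03 -0.01 0.44 0 0 -0.08 0;0.03 -0.01 0.44 0 0 -0.08 0;0.03 -0.01 0.44 0 0 -0.08 0;0.03 -0.01 0.44 0 0 -0.08 0;
```

Request:
carry_out --targets "0.02 0 0.45 0 0 0.1 0;0.02 0 0.45 0 0 0.1 0;0.02 0 0.45 0 0 0.1 0;0.02 0 0.45 0 0 0.1 0;0.02 0 0.45 0 0 0 0;0.02 0 0.45 0 0 0 0;0.02 0 0.45 0 0 0 0;0.02 0 0.44 0 0 0 0"

```text
time: 4.2
ee_pos: [0.4749, 0.1305, 0.2599]
tcp_rot: [-180.0, -0.0, -176.0]
wrist_force: [0.1, -0.3, -1.1]
opening: 0.0428
grasp_force: 0.0
```

Request:
carry_out --targets "0 0 0 0 0 0 -0.3;0 0 0 0 0 0 -0.5;0 0 0 0 0 0 -0.7;0 0 0 0 0 0 -1;0 0 0 0 0 0 -1;0 0 0 0 0 0 -1;0 0 0 0 0 0 -1;0 0 0 0 0 0 -1" --newtons 50

```text
time: 4.87
ee_pos: [0.4753, 0.1306, 0.2619]
tcp_rot: [180.0, 0.1, -175.8]
wrist_force: [-0.8, 0.3, 3.9]
opening: 0.0133
grasp_force: 50.8
```

```bash
python3 -c "
from h import *
st()"
```

```text
time 4.8667
q [ 1.53671e+01 -3.24940e+00 -1.40372e+01  7.91369e+01 -3.10000e-03
  1.11796e+01]
ee_pos [0.4753 0.1306 0.2619]
tcp_rot [ 1.799884e+02  7.450000e-02 -1.758125e+02]
wrist_force [-0.7571  0.2602  3.9242]
torque [-0.0117  0.0323 -0.0076]
opening 0.0133
grasp_force 50.7532
```

Request:
carry_out --targets "0 0 -0.2 0 0 0 -1;0 0 -0.4 0 0 0 -1;0 0 -0.5 0 0 0 -1;0 0 -0.6 0 0 0 -1;0 0 -0.6 0 0 0 -1;0 0 -0.6 0 0 0 -1;0 0 -0.6 0 0 0 -1;0 0 -0.6 0 0 0 -1"

```text
time: 5.53
ee_pos: [0.4748, 0.1305, 0.4265]
tcp_rot: [-180.0, -0.0, -175.8]
wrist_force: [0.9, 1.2, -1.7]
opening: 0.0133
grasp_force: 49.8
```

Run:
```python
from h import *
o=st(); c=get_calibration('wrist'); im=camera('wrist'); np.savez('w3.npz',im=im,view=c['view'],p=o['ee_pos'])
x,y=int(c['cx']),0
p=proj(c,[[.475,.131,.075],[o['ee_pos'][0],o['ee_pos'][1],o['ee_pos'][2]-.187-.062]]); print(p)
x0=240;y0=int(min(p[:,1].mean()-60,280)); r=cv2.resize(im[y0:y0+120,x0:x0+160],None,fx=5,fy=5,interpolation=cv2.INTER_CUBIC); save('w3.png',r); print(x0,y0)
rows([.4805,-.152,o['ee_pos'][2]],8)
```

```text
time 5.5333
q [ 1.53675e+01 -2.36710e+00  5.03780e+00  9.74209e+01  1.50000e-03
  1.11755e+01]
ee_pos [0.4748 0.1305 0.4265]
tcp_rot [-1.799984e+02 -1.590000e-02 -1.758080e+02]
wrist_force [ 0.8732  1.2341 -1.6514]
torque [ 0.0156 -0.0855 -0.0209]
opening 0.0133
grasp_force 49.8333
[[324.3763107  181.20966219]
 [324.01659118 210.67202614]]
240 135
0.05 -0.88 0.01 0 0 0.00 0;0.05 -0.88 0.01 0 0 0.00 0;0.05 -0.88 0.01 0 0 0.00 0;0.05 -0.88 0.01 0 0 0.00 0;0.05 -0.88 0.01 0 0 0.00 0;0.05 -0.88 0.01 0 0 0.00 0;0.05 -0.88 0.01 0 0 0.00 0;0.05 -0.88 0.01 0 0 0.00 0;
```

View pics/w3.png

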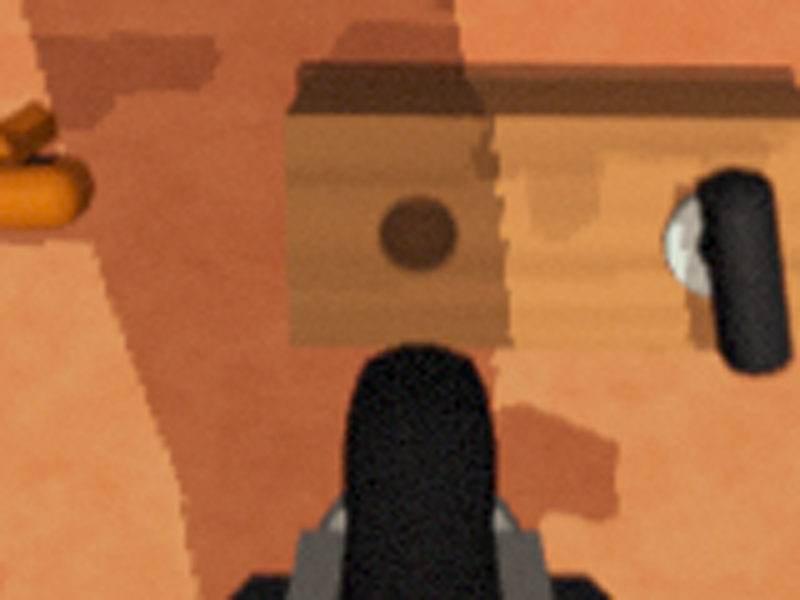

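Run:
```python
from h import *
c=get_calibration('wrist'); c['view']=np.load('w3.npz')['view']
f=lambda u,v:((u+.5)/5-.5+240,(v+.5)/5-.5+135)
print('hole',atz(c,f(418,234),.075)); e=atz(c,f(418,345),.2815); print('barend',e, e-[.035,0.0025,0])
print('y edges',atz(c,f(347,450),.2815),atz(c,f(493,450),.2815))
```

```text
hole [0.47533154 0.12963452 0.075     ]
barend [0.43402044 0.12706265 0.2815    ] [0.39902044 0.12456265 0.2815    ]
y edges [0.44420343 0.12153526 0.2815    ] [0.44325816 0.13435881 0.2815    ]
```

Request:
carry_out --targets "0.05 -0.88 0 0 0 0 -1;0.05 -0.88 0 0 0 0 -1;0.05 -0.88 0 0 0 0 -1;0.05 -0.88 0 0 0 0 -1;0.05 -0.88 0 0 0 0 -1;0.05 -0.88 0 0 0 0 -1;0.05 -0.88 0 0 0 0 -1;0.05 -0.88 0 0 0 0 -1"

```text
time: 6.25
ee_pos: [0.4792, -0.1531, 0.4253]
tcp_rot: [180.0, -0.0, -175.8]
wrist_force: [1.6, 0.4, -2.2]
opening: 0.0134
grasp_force: 50.1
```

Run:
```python
from h import *
o=st(); c=get_calibration('wrist'); im=camera('wrist'); np.savez('w4.npz',im=im,view=c['view'],p=o['ee_pos'])
s=camera('side'); np.savez('s4.npz',im=s)
p=proj(c,[[.4805,-.1525,.145]])[0]
x0=int(p[0])-40;y0=int(p[1])-45; r=cv2.resize(im[y0:y0+120,x0:x0+80],None,fx=5,fy=5,interpolation=cv2.INTER_CUBIC)
q=proj(get_calibration('side'),[[.4805,-.1525,.16]])[0].astype(int); t=s[q[1]-75:q[1]+45,q[0]-40:q[0]+40]
t=cv2.resize(t,(400,600),interpolation=cv2.INTER_CUBIC); save('w4.png',np.hstack([r,t])); print(x0,y0,q[0]-40,q[1]-75)
```

```text
time 6.25
q [-1.77222e+01 -9.55600e-01  6.27670e+00  9.72338e+01  3.40000e-03
 -2.19154e+01]
ee_pos [ 0.4792 -0.1531  0.4253]
tcp_rot [ 1.799962e+02 -1.000000e-04 -1.758069e+02]
wrist_force [ 1.553   0.3718 -2.2195]
torque [ 0.0519 -0.0805 -0.0047]
opening 0.0134
grasp_force 50.0598
284 155 366 79
```

View pics/w4.png

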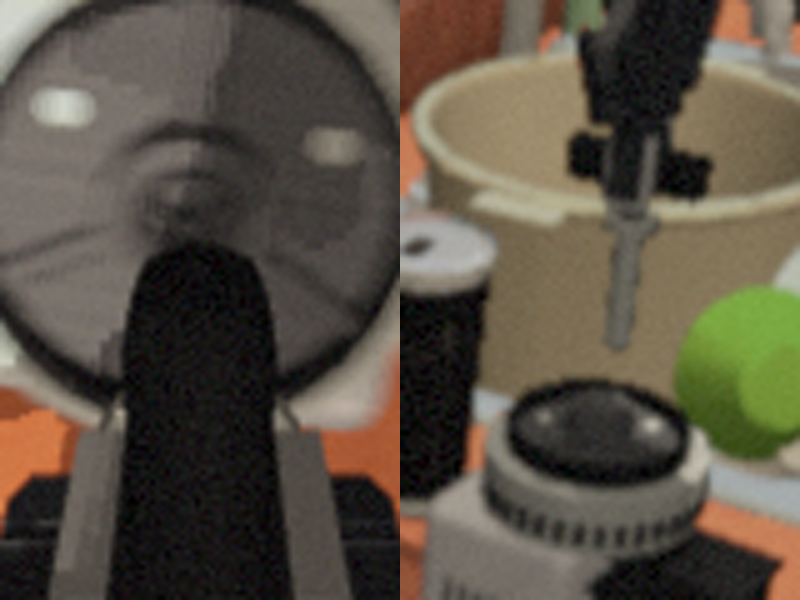

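Run:
```python
from h import *
c=get_calibration('wrist'); c['view']=np.load('w4.npz')['view']
print('bore',atz(c,(320.7,195),.145))
s=get_calibration('side'); o=monitor.get_obs()['ee_pos']
q=proj(s,[o-[0,0,.187-.006],o-[0,0,.249],[.4805,-.1525,.145]])
print((q-[366,79])*5+[402,2])
```

```text
bore [ 0.47537234 -0.15648699  0.145     ]
[[630.34730413 216.01057444]
 [614.53933207 346.94260312]
 [603.16752832 404.33954731]]
```

Request:
carry_out --targets "-0.02 0 0.2 0 0 0 -1;0 0 0.2 0 0 0 -1;0 0 0.15 0 0 0 -1;0 0 0.1 0 0 0 -1;0 0 0.06 0 0 0 -1;0 0 0.06 0 0 0 -1;0 0 0.05 0 0 0 -1;0 0 0.05 0 0 0 -1"

```text
time: 7.02
ee_pos: [0.4805, -0.1511, 0.3903]
tcp_rot: [-180.0, 0.0, -175.8]
wrist_force: [0.4, 0.5, -2.2]
opening: 0.0133
grasp_force: 50.4
```

Request:
carry_out --targets "0 -0.03 0.03 0 0 0 -1;0 0 0.03 0 0 0 -1;0 0 0.03 0 0 0 -1;0 0 0.03 0 0 0 -1;0 0 0.03 0 0 0 -1;0 0 0.03 0 0 0 -1;0 0 0.02 0 0 0 -1;0 0 0 0 0 0 -1"

```text
time: 7.68
ee_pos: [0.4806, -0.1526, 0.3821]
tcp_rot: [180.0, -0.0, -175.8]
wrist_force: [-0.0, -0.1, -2.8]
opening: 0.0133
grasp_force: 50.4
```

Tip is about 12 mm below the rim and the lateral force is zero. I'll continue gently.

Request:
carry_out --targets "0 0 0.03 0 0 0 -1;0 0 0.03 0 0 0 -1;0 0 0.03 0 0 0 -1;0 0 0.03 0 0 0 -1;0 0 0.03 0 0 0 -1;0 0 0.03 0 0 0 -1;0 0 0.03 0 0 0 -1;0 0 0 0 0 0 -1"

```text
time: 8.35
ee_pos: [0.4806, -0.1526, 0.3736]
tcp_rot: [180.0, -0.0, -175.8]
wrist_force: [-0.1, 0.2, -2.8]
opening: 0.0133
grasp_force: 50.4
```

Request:
carry_out --targets "0 0 0.03 0 0 0 -1;0 0 0.03 0 0 0 -1;0 0 0.03 0 0 0 -1;0 0 0.02 0 0 0 -1;0 0 0.02 0 0 0 -1;0 0 0.02 0 0 0 -1;0 0 0 0 0 0 -1;0 0 0 0 0 0 -1"

```text
time: 9.02
ee_pos: [0.4806, -0.1525, 0.3682]
tcp_rot: [180.0, 0.0, -175.8]
wrist_force: [-0.1, 0.8, 0.2]
opening: 0.0133
grasp_force: 51.0
```

Request:
carry_out --targets "0 0 0.03 0 0 0 -1;0 0 0.03 0 0 0 -1;0 0 0 0 0 -0.5 -1;0 0 0 0 0 -0.5 -1;0 0 0 0 0 -0.5 -1;0 0 0 0 0 -0.5 -1;0 0 0 0 0 -0.5 -1;0 0 0 0 0 -0.5 -1"

```text
time: 9.68
ee_pos: [0.4806, -0.1525, 0.3661]
tcp_rot: [-180.0, 0.0, -158.5]
wrist_force: [-1.1, 0.9, 5.3]
opening: 0.0133
grasp_force: 51.5
```

Request:
carry_out --targets "0 0 0.01 0 0 -0.5 -1;0 0 0 0 0 -0.5 -1;0 0 0 0 0 -0.5 -1;0 0 0 0 0 -0.5 -1;0 0 0 0 0 -0.5 -1;0 0 0 0 0 -0.5 -1;0 0 0 0 0 -0.5 -1;0 0 0 0 0 -0.5 -1"

```text
time: 10.35
ee_pos: [0.4806, -0.1526, 0.3651]
tcp_rot: [-180.0, 0.0, -135.6]
wrist_force: [-0.2, -0.1, -0.2]
opening: 0.0134
grasp_force: 50.7
```

```bash
python3 -c "
from h import *
st()"
```

```text
time 10.35
q [-1.76125e+01 -1.94050e+00 -1.38010e+00  9.05534e+01 -1.90000e-03
 -6.20541e+01]
ee_pos [ 0.4806 -0.1526  0.3651]
tcp_rot [-1.799929e+02  1.700000e-03 -1.355584e+02]
wrist_force [-0.1874 -0.1273 -0.1579]
torque [ 0.0609  0.0753 -0.0456]
opening 0.0134
grasp_force 50.7152
```

Request:
carry_out --targets "0 0 0.03 0 0 0 -1;0 0 0.03 0 0 0 -1;0 0 0.03 0 0 0 -1;0 0 0 0 0 0 -1;0 0 0 0 0 0 -1;0 0 0 0 0 0 -1;0 0 0 0 0 0 -1;0 0 0 0 0 0 -1"

```text
time: 11.02
ee_pos: [0.4806, -0.1526, 0.3617]
tcp_rot: [-180.0, 0.0, -135.7]
wrist_force: [-0.5, 0.4, 6.0]
opening: 0.013
grasp_force: 51.4
```

Run:
```python
from h import *
o=monitor.get_obs(); im=camera('wrist'); np.savez('w5.npz',im=im)
a=np.load('w3.npz')['im'];b=np.load('w4.npz')['im']
save('cmp.png',np.hstack([cv2.resize(i[175:295,280:365],None,fx=3,fy=4.5,interpolation=cv2.INTER_CUBIC) for i in(a,b,im)]))
print(o['wrist_force'],o['ee_pos'])
```

```text
[-0.52361549  0.35797412  5.96578949] [ 0.48062965 -0.15259127  0.36168245]
```

View pics/cmp.png

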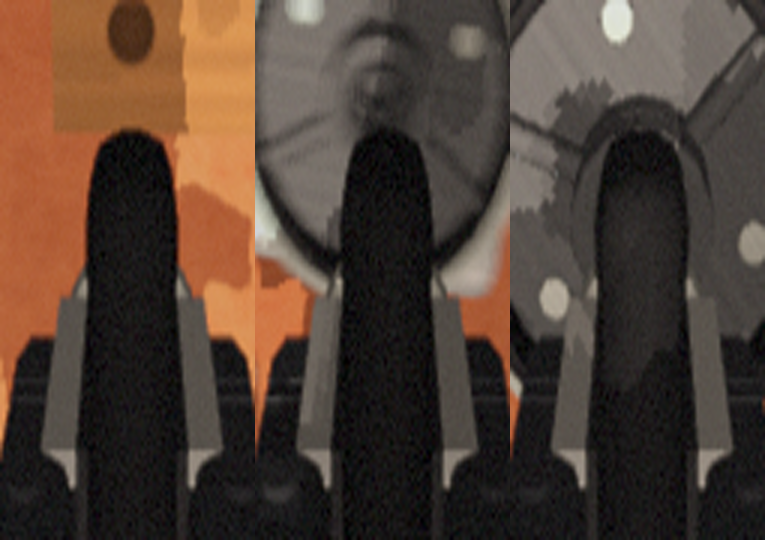

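Request:
carry_out --targets "0 0 0 0 0 0.3 -1;0 0 0 0 0 0.3 -1;0 0 0 0 0 0.3 -1;0 0 0 0 0 0.3 -1;0 0 0 0 0 0.3 -1;0 0 0 0 0 0 -1;0 0 0 0 0 0 -1;0 0 0 0 0 0 -1"

```text
time: 11.73
ee_pos: [0.4806, -0.1526, 0.3617]
tcp_rot: [-180.0, 0.0, -144.3]
wrist_force: [-1.0, 0.7, 5.4]
opening: 0.013
grasp_force: 51.5
```

```bash
python3 -c "
from h import *
st()"
```

```text
time 11.7333
q [-1.76106e+01 -1.97980e+00 -1.80100e+00  9.01596e+01  3.00000e-03
 -5.32832e+01]
ee_pos [ 0.4806 -0.1526  0.3617]
tcp_rot [-1.799864e+02  1.390000e-02 -1.443274e+02]
wrist_force [-1.031   0.7157  5.3918]
torque [ 0.1752  0.2763 -0.0156]
opening 0.013
grasp_force 51.4744
```

Run:
```python
from h import *
for n in('w3','w4','w5'):
    im=np.load(n+'.npz')['im'].astype(int); print(n,im[194:216,320:326].mean((1,2)).round(0).astype(int), 'sides',im[225,300:345].mean(1).round().astype(int))
s=camera('side'); np.savez('s6.npz',im=s); o=monitor.get_obs()['ee_pos']
c=get_calibration('side'); q=proj(c,[o-[0,0,.157],[.4805,-.1525,.145]]).round().astype(int); print(q)
a=np.load('s4.npz')['im']; p=proj(c,[[.4792,-.1531,.4253-.157]]).round().astype(int)[0]
cr=lambda i,p:cv2.resize(i[p[1]-50:p[1]+50,p[0]-33:p[0]+33],None,fx=6,fy=6,interpolation=cv2.INTER_CUBIC)
save('s6.png',np.hstack([cr(a,p),cr(s,q[0])]))
```

```text
w3 [106 104 103  99 101 100 101 100 101  73  31  14  13  14  13  12  15  13
  12  15  14  18] sides [105 109 109 109 109 107 110 111  73  27   8  19  23  21  20  25  21  20
  24  25  25  24  23  22  27  23  26  17  32  17  13  22  21  26  15  11
  18  11  10  71 109 112 108 112 112]
w4 [60 53 44 37 38 42 50 43 39 26 16 13  9 13 19 17 15 11 13 16 12 15] sides [107 110 112 112  78  69  79  73  33  18  25  27  21  18  24  14  17  15
  22  17  16  18  29  14  25  24  23  15  12  19  25  20  15  14  12  19
  21  11   7  47  70  71  71  69  63]
w5 [126 118  73  48  48  55  51  46  43  47  28  15  18  20  19  18  20  18
  16  20  26  28] sides [60 67 65 68 64 67 62 58 27 23 18 30 34 42 34 44 37 39 46 48 45 42 48 44
 47 47 41 41 41 44 43 40 31 34 36 33 30 18 20 32 56 62 64 65 64]
[[409 137]
 [406 159]]
```

View pics/s6.png

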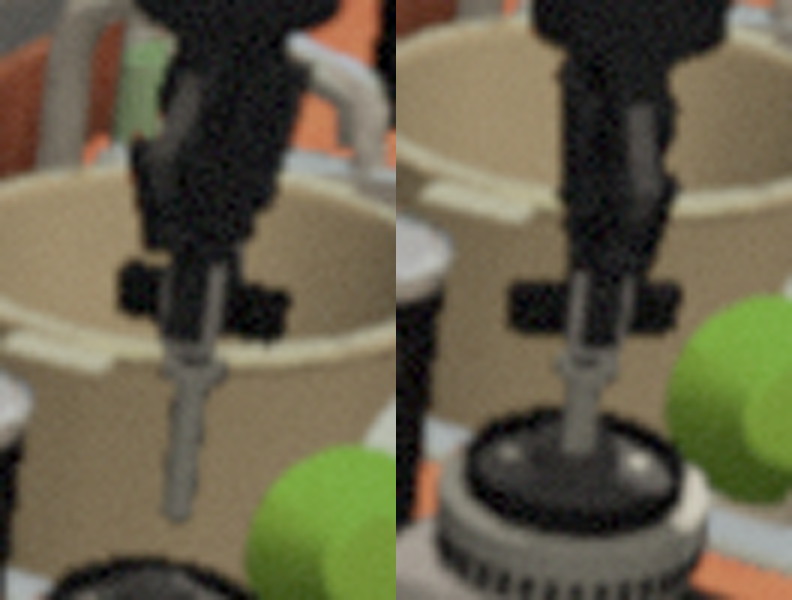

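Request:
carry_out --targets "0 0 0.02 0 0 0.3 -1;0 0 0.01 0 0 0.3 -1;0 0 0 0 0 0.3 -1;0 0 0 0 0 0.3 -1;0 0 0 0 0 0.3 -1;0 0 0 0 0 0.3 -1;0 0 0 0 0 0 -1;0 0 0 0 0 0 -1"

```text
time: 12.45
ee_pos: [0.4806, -0.1525, 0.3612]
tcp_rot: [-180.0, 0.1, -154.6]
wrist_force: [-1.4, 2.0, 9.3]
opening: 0.0133
grasp_force: 52.1
```

```bash
python3 -c "
from h import *
st()"
```

```text
time 12.45
q [-1.76110e+01 -2.02600e+00 -1.90120e+00  9.00534e+01  5.90000e-03
 -4.29626e+01]
ee_pos [ 0.4806 -0.1525  0.3612]
tcp_rot [-1.799556e+02  5.630000e-02 -1.546483e+02]
wrist_force [-1.3904  1.9668  9.3332]
torque [0.3484 0.5683 0.0379]
opening 0.0133
grasp_force 52.1486
```

Request:
carry_out --targets "0 0 -0.01 0 0 0.5 -1;0 0 0 0 0 0.5 -1;0 0 0 0 0 0.5 -1;0 0 0 0 0 0.5 -1;0 0 0 0 0 0.5 -1;0 0 0 0 0 0.5 -1;0 0 0 0 0 0.5 -1;0 0 0 0 0 0.5 -1"

```text
time: 13.12
ee_pos: [0.4806, -0.1525, 0.3612]
tcp_rot: [-180.0, 0.1, -177.7]
wrist_force: [-2.4, 1.5, 6.7]
opening: 0.013
grasp_force: 51.8
```

```bash
python3 -c "
from h import *
st()"
```

```text
time 13.1167
q [-1.76065e+01 -2.00560e+00 -1.87250e+00  9.00801e+01  1.11000e-02
 -1.99161e+01]
ee_pos [ 0.4806 -0.1525  0.3612]
tcp_rot [-1.799924e+02  5.360000e-02 -1.776904e+02]
wrist_force [-2.4195  1.4512  6.6988]
torque [0.3717 0.3692 0.0241]
opening 0.013
grasp_force 51.775
```

Request:
carry_out --targets "0 0 0 0 0 0.5 -1;0 0 0 0 0 0.5 -1;0 0 0 0 0 0.5 -1;0 0 0 0 0 0.5 -1;0 0 0 0 0 0.4 -1;0 0 0 0 0 0.3 -1;0 0 0 0 0 0.2 -1;0 0 0 0 0 0 -1"

```text
time: 13.78
ee_pos: [0.4807, -0.1525, 0.3612]
tcp_rot: [180.0, 0.1, 165.8]
wrist_force: [-1.2, 1.7, 6.8]
opening: 0.0131
grasp_force: 51.8
```

```bash
python3 -c "
from h import *
st(); im=camera('wrist'); np.savez('w7.npz',im=im)"
```

```text
time 13.7833
q [-1.76081e+01 -2.00270e+00 -1.87320e+00  9.00768e+01  1.55000e-02
 -3.36280e+00]
ee_pos [ 0.4807 -0.1525  0.3612]
tcp_rot [1.799877e+02 5.360000e-02 1.657546e+02]
wrist_force [-1.1908  1.6577  6.7761]
torque [0.3858 0.3183 0.0519]
opening 0.0131
grasp_force 51.7682
```

Turned about 40° past engagement, with the torque steady at friction level. I'll go on in smaller steps.

Request:
carry_out --targets "0 0 0 0 0 0.2 -1;0 0 0 0 0 0.2 -1;0 0 0 0 0 0.2 -1;0 0 0 0 0 0.2 -1;0 0 0 0 0 0.2 -1;0 0 0 0 0 0.2 -1;0 0 0 0 0 0 -1;0 0 0 0 0 0 -1"

```text
time: 14.5
ee_pos: [0.4807, -0.1525, 0.3612]
tcp_rot: [180.0, 0.1, 159.0]
wrist_force: [-2.2, 0.7, 7.3]
opening: 0.0132
grasp_force: 51.8
```

```bash
python3 -c "
from h import *
o=monitor.get_obs();print(o['torque'],o['tcp_rot'],o['wrist_force'])"
```

```text
[0.43450592 0.30055563 0.0403031 ] [1.79981282e+02 5.22131197e-02 1.58950865e+02] [-2.17502539  0.68589912  7.27532228]
```

Request:
carry_out --targets "0 0 0 0 0 0.15 -1;0 0 0 0 0 0.15 -1;0 0 0 0 0 0.15 -1;0 0 0 0 0 0.1 -1;0 0 0 0 0 0.1 -1;0 0 0 0 0 0 -1;0 0 0 0 0 0 -1;0 0 0 0 0 0 -1"

```text
time: 15.17
ee_pos: [0.4807, -0.1525, 0.3612]
tcp_rot: [180.0, 0.1, 155.2]
wrist_force: [-1.5, 1.6, 6.5]
opening: 0.0133
grasp_force: 51.8
```

```bash
python3 -c "
from h import *
o=monitor.get_obs();print(o['torque'],o['tcp_rot'],o['wrist_force'])"
```

```text
[0.37930034 0.28459588 0.03190728] [1.79978357e+02 5.35050721e-02 1.55229489e+02] [-1.51661405  1.64264217  6.46854106]
```

Request:
carry_out --targets "0 0 0 0 0 0.08 -1;0 0 0 0 0 0.08 -1;0 0 0 0 0 0.08 -1;0 0 0 0 0 0.08 -1;0 0 0 0 0 0.08 -1;0 0 0 0 0 0 -1;0 0 0 0 0 0 -1;0 0 0 0 0 0 -1"

```text
time: 15.83
ee_pos: [0.4807, -0.1525, 0.3612]
tcp_rot: [180.0, 0.1, 152.9]
wrist_force: [-2.2, 0.7, 6.0]
opening: 0.0129
grasp_force: 51.8
```

```bash
cat > t.py <<'E'
from h import *
o=monitor.get_obs();print(o['time'],o['torque'],o['tcp_rot'],o['wrist_force'])
E
python3 t.py
```

```text
15.8333 [0.42214347 0.21305398 0.11406252] [1.79973530e+02 5.32500056e-02 1.52946724e+02] [-2.16264744  0.66189561  5.97475359]
```

Request:
carry_out --targets "0 0 0 0 0 0.05 -1;0 0 0 0 0 0.05 -1;0 0 0 0 0 0.05 -1;0 0 0 0 0 0 -1;0 0 0 0 0 0 -1;0 0 0 0 0 0 -1;0 0 0 0 0 0 -1;0 0 0 0 0 0 -1"

```text
time: 16.5
ee_pos: [0.4807, -0.1525, 0.3612]
tcp_rot: [180.0, 0.0, 152.1]
wrist_force: [-1.5, 0.7, 7.3]
opening: 0.0131
grasp_force: 51.7
```

```bash
python3 t.py
```

```text
16.5 [0.38698349 0.14469956 0.14142283] [1.79973163e+02 4.95906132e-02 1.52087720e+02] [-1.54225717  0.6857697   7.26715411]
```

Request:
carry_out --targets "0 0 0 0 0 0.05 -1;0 0 0 0 0 0 -1;0 0 0 0 0 0 -1;0 0 0 0 0 -0.2 -1;0 0 0 0 0 -0.2 -1;0 0 0 0 0 -0.2 -1;0 0 -0.03 0 0 0 -1;0 0 0 0 0 0 -1"

```text
time: 17.17
ee_pos: [0.4808, -0.1525, 0.3611]
tcp_rot: [180.0, -0.0, 155.2]
wrist_force: [0.9, 1.2, -2.5]
opening: 0.0131
grasp_force: 50.4
```

```bash
python3 t.py
```

```text
17.1667 [ 0.25457005 -0.35061251  0.01476039] [ 1.79989887e+02 -4.92665208e-02  1.55212187e+02] [ 0.92713905  1.19004598 -2.45208599]
```

Request:
carry_out --targets "0 0 -0.05 0 0 0 -1;0 0 -0.1 0 0 0 -1;0 0 -0.15 0 0 0 -1;0 0 -0.2 0 0 0 -1;0 0 -0.25 0 0 0 -1;0 0 -0.3 0 0 0 -1;0 0 -0.35 0 0 0 -1;0 0 -0.35 0 0 0 -1"

```text
time: 17.83
ee_pos: [0.4803, -0.1526, 0.434]
tcp_rot: [-180.0, 0.1, 155.2]
wrist_force: [0.2, -0.1, -3.4]
opening: 0.0134
grasp_force: 50.4
```

Run:
```python
from h import *
st(); im=camera('wrist'); np.savez('w8.npz',im=im)
print(im[194:216,320:326].astype(int).mean((1,2)).round())
s=camera('side'); np.savez('s8.npz',im=s); c=get_calibration('side'); o=monitor.get_obs()['ee_pos']
p=proj(c,[o-[0,0,.2]]).round().astype(int)[0]
save('s8.png',cv2.resize(s[p[1]-50:p[1]+50,p[0]-50:p[0]+50],None,fx=6,fy=6,interpolation=cv2.INTER_CUBIC)); print(p, (proj(c,[o-[0,0,.249],o-[0,0,.181]])-p+50)*6+3)
rows([.475,.1305,o[2]],8,-360+ (155.2+175.8) ) if 0 else rows([.475,.1305,o[2]],8,-29)
```

```text
time 17.8333
q [-1.76174e+01 -6.37300e-01  7.56860e+00  9.81398e+01 -1.73000e-02
  7.13380e+00]
ee_pos [ 0.4803 -0.1526  0.434 ]
tcp_rot [-1.799910e+02  6.770000e-02  1.552487e+02]
wrist_force [ 0.1606 -0.1134 -3.4215]
torque [ 0.0064  0.0348 -0.0443]
opening 0.0134
grasp_force 50.4333
[38. 43. 61. 73. 52. 38. 37. 48. 58. 41. 21.  8. 17.  8.  8. 11.  9. 16.
 13. 15. 14. 15.]
[410 125] [[291.5173759  418.6023727 ]
 [310.50399184 259.43839144]]
0.39 0.80 -0.00 0 0 -0.63 0;0.33 0.82 -0.00 0 0 -0.63 0;0.28 0.84 -0.00 0 0 -0.63 0;0.23 0.85 -0.00 0 0 -0.63 0;0.17 0.87 -0.00 0 0 -0.63 0;0.12 0.88 -0.00 0 0 -0.63 0;0.06 0.88 -0.00 0 0 -0.63 0;0.01 0.88 -0.00 0 0 -0.63 0;
```

View pics/s8.png

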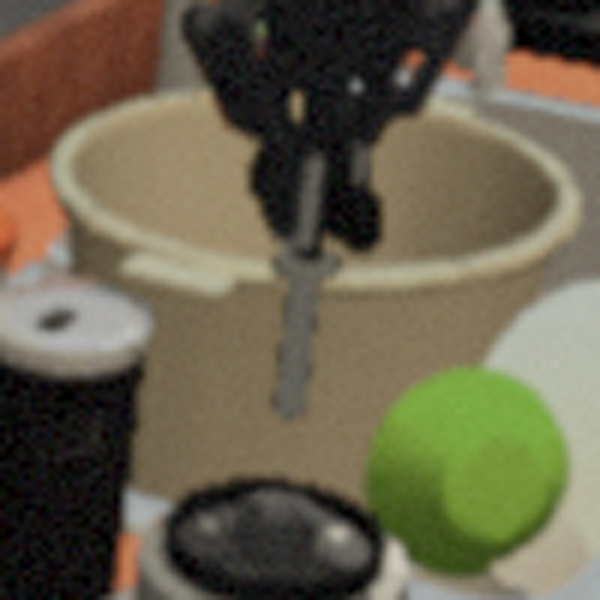

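Request:
carry_out --targets "0.39 0.8 0 0 0 -0.63 -1;0.33 0.82 0 0 0 -0.63 -1;0.28 0.84 0 0 0 -0.63 -1;0.23 0.85 0 0 0 -0.63 -1;0.17 0.87 0 0 0 -0.63 -1;0.12 0.88 0 0 0 -0.63 -1;0.06 0.88 0 0 0 -0.63 -1;0.01 0.88 0 0 0 -0.63 -1"

```text
time: 18.6
ee_pos: [0.4751, 0.1321, 0.432]
tcp_rot: [-180.0, 0.0, -175.7]
wrist_force: [1.0, -0.8, -2.2]
opening: 0.0133
grasp_force: 50.5
```

Request:
carry_out --targets "0 0 0.2 0 0 0 -1;0 0 0.3 0 0 0 -1;0 0 0.3 0 0 0 -1;0 0 0.3 0 0 0 -1;0 0 0.3 0 0 0 -1;0 0 0.2 0 0 0 -1;0 0 0 0 0 0 -1;0 0 0 0 0 0 -1"

```text
time: 19.27
ee_pos: [0.4756, 0.1302, 0.3678]
tcp_rot: [-180.0, -0.0, -175.9]
wrist_force: [1.3, -0.1, -2.3]
opening: 0.0131
grasp_force: 50.6
```

Run:
```python
from h import *
o=st(); rows([.4752,.1303,o['ee_pos'][2]],1,0)
im=camera('wrist'); np.savez('w9.npz',im=im,view=get_calibration('wrist')['view'])
```

```text
time 19.2667
q [ 1.53158e+01 -3.40590e+00 -2.49120e+00  9.09419e+01 -4.50000e-03
  1.11980e+01]
ee_pos [0.4756 0.1302 0.3678]
tcp_rot [-1.799904e+02 -2.580000e-02 -1.758822e+02]
wrist_force [ 1.3287 -0.1125 -2.2758]
torque [0.0103 0.0449 0.0315]
opening 0.0131
grasp_force 50.6166
0.01 0.00 -0.00 0 0 0.00 0;
```

Request:
carry_out --targets "0.01 0 0.2 0 0 0 -1;0 0 0.25 0 0 0 -1;0 0 0.2 0 0 0 -1;0 0 0.15 0 0 0 -1;0 0 0.1 0 0 0 -1;0 0 0.05 0 0 0 -1;0 0 0.05 0 0 0 -1;0 0 0.05 0 0 0 -1"

```text
time: 19.98
ee_pos: [0.4753, 0.1304, 0.3259]
tcp_rot: [180.0, 0.0, -175.9]
wrist_force: [0.3, 0.2, -2.0]
opening: 0.0132
grasp_force: 50.7
```

Request:
carry_out --targets "0 0 0.03 0 0 0 -1;0 0 0.03 0 0 0 -1;0 0 0.03 0 0 0 -1;0 0 0.03 0 0 0 -1;0 0 0.03 0 0 0 -1;0 0 0.03 0 0 0 -1;0 0 0.02 0 0 0 -1;0 0 0 0 0 0 -1"

```text
time: 20.65
ee_pos: [0.4752, 0.1304, 0.3177]
tcp_rot: [-180.0, -0.0, -175.9]
wrist_force: [-0.8, -0.1, -3.2]
opening: 0.0129
grasp_force: 50.7
```

```bash
python3 t.py
```

```text
20.65 [-0.02748626 -0.03202385 -0.03867239] [-1.79997877e+02 -1.40281260e-02 -1.75863467e+02] [-0.7911887  -0.10501365 -3.19367237]
```

Request:
carry_out --targets "0 0 0.15 0 0 0 -1;0 0 0.2 0 0 0 -1;0 0 0.2 0 0 0 -1;0 0 0.2 0 0 0 -1;0 0 0.2 0 0 0 -1;0 0 0.15 0 0 0 -1;0 0 0.1 0 0 0 -1;0 0 0.1 0 0 0 -1"

```text
time: 21.32
ee_pos: [0.4752, 0.1304, 0.2653]
tcp_rot: [-180.0, -0.0, -175.9]
wrist_force: [-1.1, 0.5, -1.6]
opening: 0.0131
grasp_force: 50.7
```

Request:
carry_out --targets "0 0 0.02 0 0 0 -1;0 0 0.02 0 0 0 -1;0 0 0.02 0 0 0 -1;0 0 0.02 0 0 0 -1;0 0 0.02 0 0 0 -1;0 0 0 0 0 0 -1;0 0 0 0 0 0 -1;0 0 0 0 0 0 -1"

```text
time: 21.98
ee_pos: [0.4753, 0.1304, 0.262]
tcp_rot: [-180.0, 0.0, -175.9]
wrist_force: [0.4, 0.5, -2.6]
opening: 0.0135
grasp_force: 50.8
```

```bash
python3 t.py
```

```text
21.9833 [-0.00933083  0.00761271 -0.04153611] [-1.79997441e+02  2.68212883e-03 -1.75862031e+02] [ 0.39844516  0.49479256 -2.58725993]
```

Request:
carry_out --targets "0 0 0.02 0 0 0 -1;0 0 0.02 0 0 0 -1;0 0 0.02 0 0 0 -1;0 0 0.02 0 0 0 -1;0 0 0 0 0 0 -1;0 0 0 0 0 0 -1;0 0 0 0 0 0 -1;0 0 0 0 0 0 -1"

```text
time: 22.65
ee_pos: [0.475, 0.1303, 0.2618]
tcp_rot: [180.0, 0.1, -175.9]
wrist_force: [-10.0, -3.0, 22.6]
opening: 0.0132
grasp_force: 54.5
```

Request:
carry_out --targets "0 0 -0.03 0 0 0 -1;0 0 -0.02 0 0 0 -1;0 0 0 0 0 0 -1;0 0 0 0 0 0 -0.6;0 0 0 0 0 0 -0.3;0 0 0 0 0 0 0;0 0 0 0 0 0 0;0 0 0 0 0 0 0"

```text
time: 23.32
ee_pos: [0.4753, 0.1304, 0.2605]
tcp_rot: [-180.0, -0.0, -175.9]
wrist_force: [0.2, 0.5, 0.5]
opening: 0.0426
grasp_force: 0.0
```

Request:
carry_out --targets "0 0 -0.2 0 0 0 0;0 0 -0.4 0 0 0 0;0 0 -0.5 0 0 0 0;0 0 -0.5 0 0 0 0;0 0 -0.5 0 0 0 0;0 0 -0.5 0 0 0 0;0 0 -0.5 0 0 0 0;0 0 -0.3 0 0 0 0"

```text
time: 23.98
ee_pos: [0.4752, 0.1304, 0.3995]
tcp_rot: [180.0, 0.1, -175.9]
wrist_force: [0.2, 1.2, -0.5]
opening: 0.0424
grasp_force: 0.0
```

Run:
```python
from h import *
st(); c=get_calibration('side'); s=camera('side')
p=proj(c,[[.475,.13,.075]]).round().astype(int)[0]
r=s[p[1]-60:p[1]+50,p[0]-55:p[0]+55]; a=np.load('first.npz')['b'][p[1]-60:p[1]+50,p[0]-55:p[0]+55]
save('end.png',cv2.resize(np.hstack([a,r]),None,fx=3.6,fy=3.6,interpolation=cv2.INTER_CUBIC))
```

```text
time 23.9833
q [ 1.53456e+01 -3.05550e+00  1.35760e+00  9.42684e+01 -4.00000e-04
  1.12068e+01]
ee_pos [0.4752 0.1304 0.3995]
tcp_rot [ 1.799723e+02  1.421000e-01 -1.758612e+02]
wrist_force [ 0.2132  1.2106 -0.5148]
torque [-0.0154  0.0189  0.0153]
opening 0.0424
grasp_force 0.0
```

View pics/end.png

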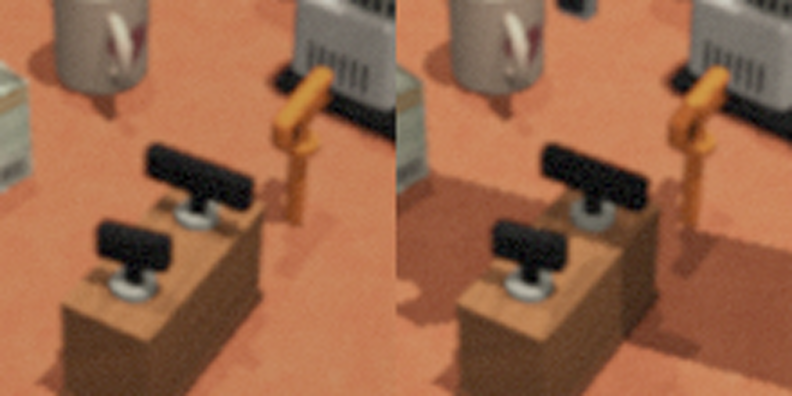

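The before and after crops match: the thick key, in the right half at (593,215), sits on its shoulder exactly as it did at the start. The thin key and the mug are unmoved. I'm handing in.

```bash
python3 -c "
from h import *
print(bot.job_done())"
```

```text
the job is handed in; nothing more can be done
None
```

The job is handed in, but it returned no verdict. The thick key dropped into the bolt and I turned it clockwise until the torque rose clearly above friction (0.14 N m), which I took as the stop. It is back in its stand hole on its shoulder; the thin key and mug look unmoved in the last picture, and I did not check the jar there.

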